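Unlock the vegetable slicer's carriage

TASK

Make the vegetable slicer ready for use: gently pull up the red T-handle of its sprung locking plunger, without straining it against its stops, and twist it clockwise (seen from above) until its side pin drops into the rest notch, so that the plunger stays up by itself when you let go. Then slide the freed green carriage all the way to the other end of the slicer, away from the plunger, leave it there and let go. Leave the jar, the tin and the salt shaker alone.

Things in the scene. Friction and masses are not known exactly. Their poses are not given: they have to be found in the camera images.
- slicer: the slicer, fixed: a steel deck 116 mm wide (its x), 320 mm long (its y), with white side rails up to 38 mm high. Origin on the worktop, mid-width; z up. A white bridge (94 x 50 mm, top 56 mm high) at its +y end carries the upright plunger, at x 0, y +100 mm. The carriage slides along y.
- bridge_top (a point): point on the bridge top, on the plunger's axis, 56 mm above the worktop, axes as the slicer. Round it stands a steel sleeve 34 mm across, screwed in to another height each time: its top lies 82 to 102 mm above the worktop. Its wall has an upright slot for the plunger's side pin, closed at the top; then clockwise a passage over a lip, 3 mm higher than the pin; then the rest notch, 3 mm deeper.
- plunger: the plunger's fixed foot; origin on the worktop on the upright axis, axes as the slicer. Its spring presses down with 5 N when down, 0.2 N per mm more. Its 4 mm brass side pin, in line with the T-handle on the robot's side, clears the lip after a rise of 10 to 30 mm (unmeasured); 3 mm higher it meets a hard stop. In the notch it stays up 7 to 27 mm. Over 20 N between plunger and slicer damages it.
- t_handle (a point): centre of the red T-handle on the plunger: a bar 40 mm long, 12 wide, 24 high, 126 mm above the worktop when down; under it a collar 17 mm across, 5 mm high, and a stem 11 mm thick. Rises and turns with the plunger; the bar's long side lies 0.61 rad counterclockwise (from above) of the point's x axis, and of the slicer's x axis when plunger_turn is 0.
- plunger_turn (a joint): turn of the plunger, rad, positive clockwise from above: 0 is the middle of the upright slot, 1.22 the middle of the rest notch (play 0.13 either way in both). It turns almost freely while the side pin is in the passage.
- carriage_grip (a point): grip of the green carriage: an upright block 46 mm along the slicer's x, 18 mm along its y, 46 mm high (top 89 mm above the worktop, the point at 68 mm); the carriage under it is a plate 92 x 80 mm, top 36 mm, with a 52 x 26 mm foot of the grip up to 49 mm high.
- carriage (a joint): slide of the carriage along the slicer's -y, m: about 0 when locked by the plunger (which leaves a few mm of play), 0.11 at the stop at the other end. Slides with 2 to 3 N of friction and stays where it is left.
- mustard: glass mustard jar with a red lid, 66 mm across, 100 mm high, loose; origin under its base. Not to be touched.
- tin: food tin, 75 mm across, 58 mm high, loose; origin under its base. Not to be touched.
- salt: glass salt shaker with a grey top, 44 mm across, 90 mm high, loose; origin under its base. Not to be touched.

How it is judged:
On the way, in this order (a step that is already met when the one before it is completed fails the run):
1. the plunger rests in the notch, up by itself, let go of (value of joint plunger_turn between 1.06 and 1.42 rad and z of t_handle in the frame of slicer above 0.131 m and contact force between each of the arm, the fingers and plunger below 0.05 N), for 0.2 s.
2. the carriage is at the other end (value of joint carriage above 0.104 m), for 0.2 s.
At the end, for the whole second after the job is handed in: the plunger rests in its notch (turned 1.06 to 1.42 rad, handle at least 5 mm above its lowest place) with nothing holding it, and the carriage stands within 6 mm of the stop at the other end (value of joint plunger_turn between 1.06 and 1.42 rad and z of t_handle in the frame of slicer above 0.131 m and value of joint carriage above 0.104 m); the robot touches nothing.
It fails at once if the plunger is strained: more than 20 N between plunger and slicer (contact force between plunger and slicer above 20 N).
It fails at once if the mustard jar, the tin or the salt shaker is moved by more than 15 mm (distance of any of mustard, tin, salt from where it was at the start of the episode above 0.015 m).
It also fails if it takes over 67 s, if anything falls off the work surface, if the arm or the gripper's body presses on something with over 40 N, if the wrist force passes 120 N, or if a joint passes its speed limit or range.

ROBOT

A 6-joint arm with a two-finger parallel gripper is mounted at the origin on a cart in front of the work surface, level with it; the furniture and walls round the work are solid. World frame = base frame: x ahead of the robot, y to its left, z up, the work surface at z = 0. Lengths are in m, angles in rad, forces in N, time in s.
With the tool pointing down it reaches from about 0.25 to 0.8 m from the base axis. Payload 3.9 kg.
Tool frame: the origin (TCP) lies midway between the tips of the shut fingers; the grasp point (between the pads) lies 19 mm behind it; z points along the fingers, y is the line along which they close (so a half turn about z gives the same grasp; the last joint's range is limited). The gripper opens to 85 mm and grips with 20 to 120 N. Pads are 22 mm wide; open, the fingers measure 114 mm over their backs; the gripper's body (76 mm by 85 mm) begins 54 mm behind the grasp point. The pads swing forward as they close: fully open they stand 13 mm farther back than shut.
Start: joints at [1.317, 0.26, -0.138, 1.173, 0, 1.571], TCP at [0.132, 0.508, 0.231] pointing down, gripper open.
Joint ranges: [-2.78, 2.78], [-0.83, 1.72], [-1.28, 1.37], [-1.9, 2.12], [-1.57, 1.48], [-3.14, 3.14]. Speed limits (rad/s): [2.57, 2.57, 3.14, 3.14, 3.14, 3.14].

INTERFACE

Orientations are given as a 3x3 rotation matrix whose columns are the frame's x, y, z axes.
In Python, from plant import env gives the robot as it stands.
- The arm moves only by the shell command python3 -m pendant 'ROWS'. ROWS is text: rows parted by semicolons, each of 5 numbers parted by spaces: the opening, from -1 (shut) to 1 (fully open), then the shift along the tool's x, y, z in mm, then the turn about the tool's z in degrees. In form: gripper dx dy dz roll; .... A call has 1 to 10 rows; each row is the pose to reach, as a shift and turn from the pose commanded when the call began, along the tool's axes at that moment; what a row does not reach only later rows make up. A row lasts 1/12 s, in which the tool goes at most 41.7 mm and 7.16 degrees, less where a joint would pass 70% of its speed; a pose out of reach is approached as far as the arm can. A call with a gripper value outside its range is refused whole. The fingers move at their own pace and stop on an object; the grip force is fixed at half the most. Time passes only in rows, so rows that repeat a pose let the fingers close. It gives the time, the measured TCP pose, the force, the opening and the grip force at its end, in the units of the state.
- env.sense(): the state, without advancing time (a new reading comes with each control period).
- env.capture(name): name is "scene" or "top" or "wrist"; returns a dict with "img" (384x512x3 uint8, red, green, blue), "camera_matrix" (3x3 intrinsics, pixels), "R" (3x3) and "t" (3): a world point X has camera coordinates R X + t. Camera axes: x right, y down, z forward; pixel columns grow to the right and rows downward; lengths in m; the calibration is good to about 2 mm. A picture is of the moment at which its call begins. There is no depth.
- env.hand_in(): hands the job in; it is judged then, once.
The state is a dict: "t": time; "qpos": joint angles; "qvel": joint speeds; "effort": joint torques, N m; "ee_pos": TCP position; "eef_rot": TCP orientation; "wrist_force": force on the tool from outside, world axes, zero at the start; "ft_torque": the same for the moment, N m; "finger_gap": finger opening in m; "grasp_force": force on a finger pad.
Only numpy, scipy, OpenCV 4.12 (cv2) and the standard library are available. Lean on these libraries where they do the work, as an engineer would, in place of code of your own. Each camera call takes 0.05 s, during which the arm holds its last target. There are 200 camera calls.

## Working session

There is one attempt and no reset: what is moved stays moved. The work goes in short steps, Python scripts to look and compute and a shell command to move; the robot and the scene stay as the last step left them, time stands still between calls to the robot, and variables do not carry over. Pictures are saved under pics/ and viewed, at most 10 in all, crops included, and the job is handed in when it is done.

```bash
mkdir -p pics; ls; cat > h.py <<'E'
import numpy as np, cv2
from plant import env
def snap(cam,name):
    c=env.capture(cam); np.savez('pics/'+name+'.npz',**{k:c[k] for k in('camera_matrix','R','t','img')})
    cv2.imwrite('pics/'+name+'.png',c['img'][:,:,::-1]); return c
def ray(c,u,v,z):
    R=np.array(c['R']);t=np.array(c['t']);o=-R.T@t
    d=R.T@np.linalg.inv(c['camera_matrix'])@np.array([u,v,1.]); return o+d*(z-o[2])/d[2]
def proj(c,X):
    p=c['camera_matrix']@(np.array(c['R'])@np.array(X)+np.array(c['t'])); return p[:2]/p[2]
E
python3 - <<'E'
from h import *
a=snap('top','top0');b=snap('scene','scene0')
cv2.imwrite('pics/both.png',cv2.resize(np.vstack([a['img'],b['img']])[:,:,::-1],(450,600)) )
print(env.sense()['t'],env.sense()['eef_rot'])
E
```

```text
pics
0.1 [[-9.67978530e-01  2.51032579e-01 -4.57242414e-04]
 [ 2.51032995e-01  9.67976978e-01 -1.73375552e-03]
 [ 7.37101037e-06 -1.79302106e-03 -9.99998393e-01]]
```

View pics/top0.png

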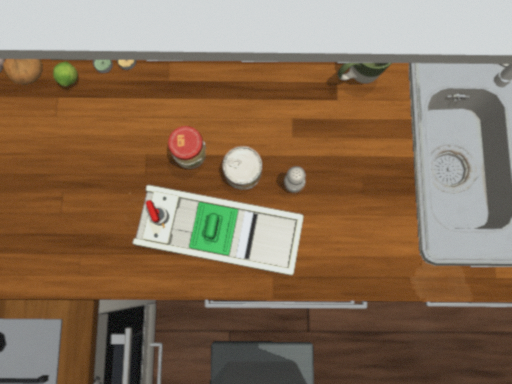

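View pics/scene0.png

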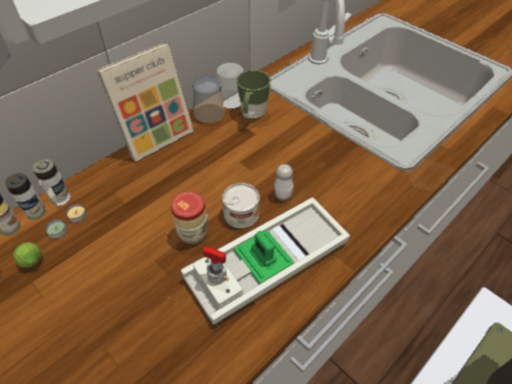

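```bash
python3 - <<'E'
from h import *
a=np.load('pics/top0.npz');b=np.load('pics/scene0.npz')
A=cv2.resize(a['img'][180:280,125:310],None,fx=4.2,fy=4.2,interpolation=2)
cv2.imwrite('pics/topc.png',A[:,:,::-1])
for c in(a,b): print(-c['R'].T@c['t'], c['R'].round(2).tolist(),c['camera_matrix'][0,0])
for p in[(148,186),(302,214),(294,274),(134,243)]: print(ray(a,*p,.038).round(3))
for p in[(186,143),(242,167),(295,178)]: print(ray(a,*p,.08).round(3))
E
```

```text
[0.37201256 0.02621441 0.96461475] [[0.01, -1.0, 0.01], [-0.98, -0.01, -0.2], [0.2, -0.01, -0.98]] 482.1875029906097
[0.17680094 0.43149647 0.7442337 ] [[-0.71, -0.71, 0.02], [-0.55, 0.53, -0.65], [0.45, -0.47, -0.76]] 434.6524762560622
[0.558 0.237 0.038]
[ 0.506 -0.064  0.038]
[ 0.391 -0.048  0.038]
[0.447 0.258 0.038]
[0.634 0.159 0.08 ]
[0.588 0.052 0.08 ]
[ 0.568 -0.048  0.08 ]
```

View pics/topc.png

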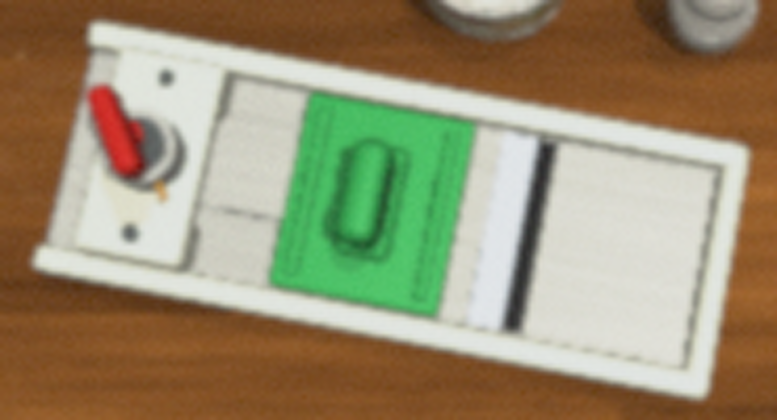

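```bash
cat > est.py <<'E'
from h import *
from scipy.optimize import least_squares
a=np.load('pics/top0.npz');b=np.load('pics/scene0.npz')
def W(p,l):
    x,y,th=p;c,s=np.cos(th),np.sin(th);return [x+c*l[0]-s*l[1],y+s*l[0]+c*l[1],l[2]]
cor=[(.058,.16,.038),(.058,-.16,.038),(-.058,-.16,.038),(-.058,.16,.038)]
A=[(146.4,185.2),(303.6,215),(293.6,274.8),(132.9,243.1)]
obs=[(a,l,p) for l,p in zip(cor,A)]+[(a,(0,.1,.138),(152.9,210.8))]
f=lambda p:np.concatenate([proj(c,W(p,l))-q for c,l,q in obs])
r=least_squares(f,[.475,.096,-.176])
E
python3 - <<'E'
from est import *
print(r.x,f(r.x).round(1))
print('plunger',W(r.x,(0,.1,.126)), ray(a,152.9,210.8,.138))
print('grip',ray(a,125+367/4.2,180+185/4.2,.089))
x=r.x;s=env.sense();R=s['eef_rot'];d=np.array(W(x,(0,.1,.126)))+[0,0,.06]-s['ee_pos']
print('tool shift',R.T@d*1000, 'roll', 'bar angle',np.degrees(x[2]+.61),'tool y',np.degrees(np.arctan2(R[1,1],R[0,1])))
print('scene pred handle top',proj(b,W(x,(0,.1,.138))),[proj(b,W(x,l)).round() for l in cor])
E
```

```text
[ 0.47537809  0.09836728 -0.18245091] [-2.6 -0.8  1.1  0.1  0.7  0.  -3.4 -0.3  3.8  0.7]
plunger [np.float64(0.49352212100653453), np.float64(0.19670747638423072), 0.126] [0.4946231  0.20327908 0.138     ]
grip [0.47839576 0.10436674 0.089     ]
tool shift [-428.32729816 -209.99816264   44.90732332] roll bar angle 24.496758179641024 tool y 75.46135283210049
scene pred handle top [219.39520637 247.00337195] [array([178., 270.]), array([314., 195.]), array([351., 233.]), array([210., 320.])]
```

```bash
T="1 -340 -160 0 0"; python3 -m pendant '1 -340 -160 0 0;1 -340 -160 0 0;1 -340 -160 0 0;1 -340 -160 0 0;1 -340 -160 0 0;1 -340 -160 0 0;1 -340 -160 0 0;1 -340 -160 0 0;1 -340 -160 0 0;1 -340 -160 0 0'
python3 -m pendant '1 -87 -43 30 -39;1 -87 -43 30 -39;1 -87 -43 30 -39;1 -87 -43 30 -39;1 -87 -43 30 -39;1 -87 -43 30 -39;1 -87 -43 30 -39'
python3 - <<'E'
from est import *
s=env.sense();print(s['qpos'],s['t'],s['ee_pos'],s['eef_rot'])
w=snap('wrist','w1')
red=[]
for c in (a,b,w):
    h=cv2.cvtColor(c['img'],cv2.COLOR_RGB2HSV);m=(((h[...,0]<6)|(h[...,0]>174))&(h[...,1]>180)&(h[...,2]>80)).astype(np.uint8)
    n,l,st,ce=cv2.connectedComponentsWithStats(m)
    print([(st[i].tolist(),ce[i].round(1).tolist()) for i in range(1,n) if st[i,4]>40])
E
```

```text
t: 0.93
ee_pos: [0.4257, 0.2635, 0.2309]
eef_rot: [[-0.966, 0.259, 0.003], [0.259, 0.966, -0.002], [-0.003, -0.001, -1.0]]
wrist_force: [0.1, -0.3, 0.6]
finger_gap: 0.0857
grasp_force: 0.0
t: 1.52
ee_pos: [0.4937, 0.2044, 0.2007]
eef_rot: [[-0.91, -0.415, -0.001], [-0.415, 0.91, -0.0], [0.001, 0.0, -1.0]]
wrist_force: [-0.5, -0.0, -0.7]
finger_gap: 0.0852
grasp_force: 0.0
[ 3.92455474e-01  2.91677796e-01 -1.74887111e-01  1.10568855e+00
  1.64882866e-04 -3.52189462e-02] 1.5167 [0.49368563 0.20440757 0.20069127] [[-9.09931785e-01 -4.14755543e-01 -1.40940693e-03]
 [-4.14755401e-01  9.09932851e-01 -4.04943330e-04]
 [ 1.45041816e-03  2.16088331e-04 -9.99998925e-01]]
[([147, 201, 12, 20, 122], [152.6, 211.2])]
[([175, 209, 28, 11, 71], [189.2, 215.9]), ([203, 246, 22, 17, 233], [213.6, 254.3])]
[([247, 190, 16, 39, 421], [255.1, 210.0]), ([172, 261, 20, 52, 236], [181.9, 282.1])]
```

View pics/w1.png

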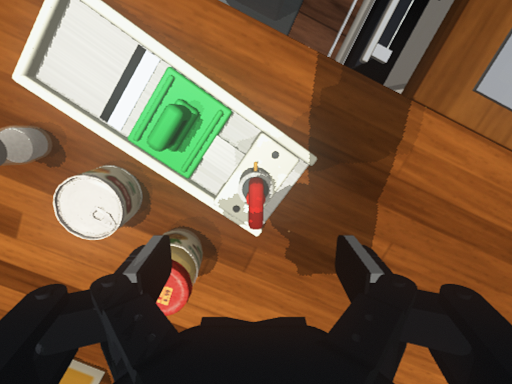

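```bash
cat > tri.py <<'E'
from h import *
from scipy.optimize import least_squares
import sys
def redmask(c):
    h=cv2.cvtColor(c['img'],cv2.COLOR_RGB2HSV);return ((h[...,0]<6)|(h[...,0]>174))&(h[...,1]>150)&(h[...,2]>60)
def box(X,ang,dz=0):
    c,s=np.cos(ang),np.sin(ang)
    return [np.array(X)+[c*u-s*v,s*u+c*v,w] for u in(-.02,.02) for v in(-.006,.006) for w in(-.012,.012)]
def extents(c,X,ang):
    p=np.array([proj(c,q) for q in box(X,ang)]);return np.r_[p.min(0),p.max(0)]
def fit(obs,z=None,ang0=.43):
    f=lambda p:np.concatenate([extents(c,p[:3],p[3])-e for c,e in obs]+[[(p[2]-z)*3000] if z else []])
    r=least_squares(f,[.494,.203,.126,ang0],diff_step=1e-4);return r.x,f(r.x).round(1)
E
python3 - <<'E'
from tri import *
a,b,w=[np.load(f'pics/{n}.npz') for n in('top0','scene0','w1')]
E={'a':[147,201,159,221],'b':[203,246,225,263],'w':[247,177,264,229]}
m=redmask(w);m[:170]=0;m[240:]=0;m[:,:235]=0;m[:,280:]=0
ys,xs=np.where(m);E['w']=[xs.min(),ys.min(),xs.max()+1,ys.max()+1];print(E['w'])
print(fit([(a,E['a']),(b,E['b']),(w,E['w'])],.126))
print(fit([(a,E['a']),(b,E['b'])],.126))
print(fit([(w,E['w'])],.126))
print(-w['R'].T@w['t'],w['R'].round(3).tolist())
E
```

```text
[np.int64(246), np.int64(182), np.int64(265), np.int64(229)]
(array([0.49714641, 0.20721855, 0.12581922, 0.38818194]), array([-3.4, -3.5,  1.5,  2. , -2.5, -3.4,  1.4,  1.3,  0.8, -5.3, -0.8,
        3.4, -0.5]))
(array([0.49559414, 0.20662822, 0.12591095, 0.31615907]), array([-2.4, -2.7,  1.1,  3. , -1.4, -3.6,  2.1,  2.2, -0.3]))
(array([0.49786151, 0.20756846, 0.12588779, 0.39883521]), array([ 1.1, -4.3, -1. ,  4.3, -0.3]))
[0.43091325 0.175058   0.3435983 ] [[-0.416, 0.909, -0.0], [0.875, 0.4, 0.273], [0.249, 0.113, -0.962]]
```

```bash
python3 -m pendant '0 -4 1 45 0;-0.3 -4 1 45 0;-0.3 -4 1 45 0;-0.3 -4 1 45 0;-0.3 -4 1 45 0;-0.3 -4 1 45 0'
python3 - <<'E'
from tri import *
w=snap('wrist','w2'); s=env.sense()
m=redmask(w);n,l,st,ce=cv2.connectedComponentsWithStats(m.astype(np.uint8));print([st[i].tolist() for i in range(1,n) if st[i,4]>60])
print('tcp px',proj(w,s['ee_pos']),proj(w,s['ee_pos']-s['eef_rot'][:,2]*.019))
cv2.imwrite('pics/w2c.png',cv2.resize(w['img'][180:380,130:390],None,fx=3,fy=3)[:,:,::-1])
E
```

```text
t: 2.07
ee_pos: [0.4984, 0.2075, 0.1579]
eef_rot: [[-0.91, -0.414, 0.002], [-0.414, 0.91, 0.001], [-0.003, -0.0, -1.0]]
wrist_force: [0.2, 0.4, -0.5]
finger_gap: 0.0299
grasp_force: 0.0
[[243, 190, 23, 58, 1013], [116, 307, 17, 20, 166], [148, 333, 17, 11, 65]]
tcp px [254.11663342 238.85515331] [254.23661039 255.76299077]
```

View pics/w2c.png

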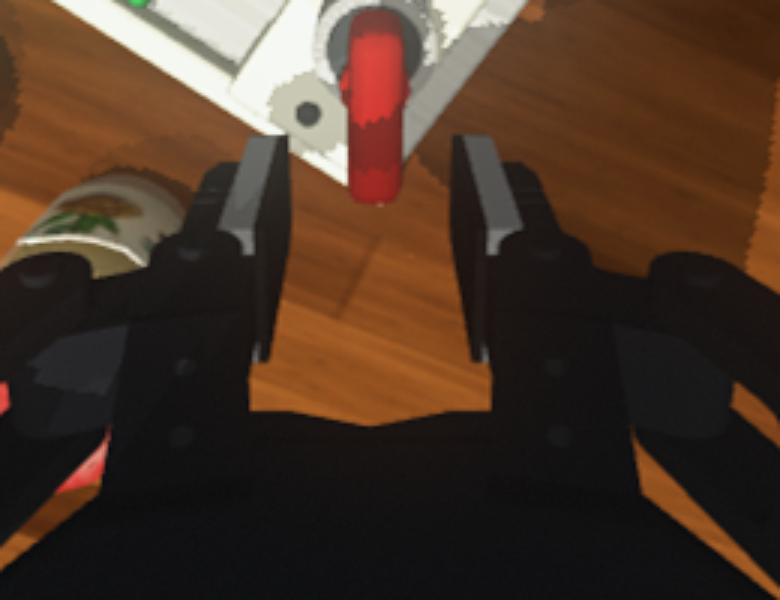

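```bash
python3 - <<'E'
from tri import *
w=np.load('pics/w2.npz');s=env.sense()
x,res=fit([(w,[243,190,266,248])],.126);print(x,res,(s['eef_rot'].T@(x[:3]-s['ee_pos'])*1000).round(1))
print(extents(w,s['ee_pos']+[0,0,.126-s['ee_pos'][2]],.43))
E
```

```text
[0.49837759 0.20766392 0.12577824 0.40756481] [ 1.4 -5.5 -1.3  5.5 -0.7] [-0.1  0.1 32. ]
[244.19399056 184.57209699 263.77617297 253.29925416]
```

```bash
python3 -m pendant '-0.3 0 0.5 24 0;-0.3 0 0.5 48 0;-0.4 0 0.5 48 0;-0.55 0 0.5 48 0;-0.6 0 0.5 48 0;-0.6 0 0.5 48 0;-0.64 0 0.5 48 0;-0.64 0 0.5 48 0'
python3 - <<'E'
from tri import *
w=snap('wrist','w3')
cv2.imwrite('pics/w3c.png',cv2.resize(w['img'][160:340,130:390],None,fx=3,fy=3)[:,:,::-1])
E
```

```text
t: 2.78
ee_pos: [0.4978, 0.2082, 0.1097]
eef_rot: [[-0.91, -0.414, 0.002], [-0.414, 0.91, 0.002], [-0.002, 0.001, -1.0]]
wrist_force: [-1.1, 1.3, 3.8]
finger_gap: 0.0155
grasp_force: 14.6
```

View pics/w3c.png

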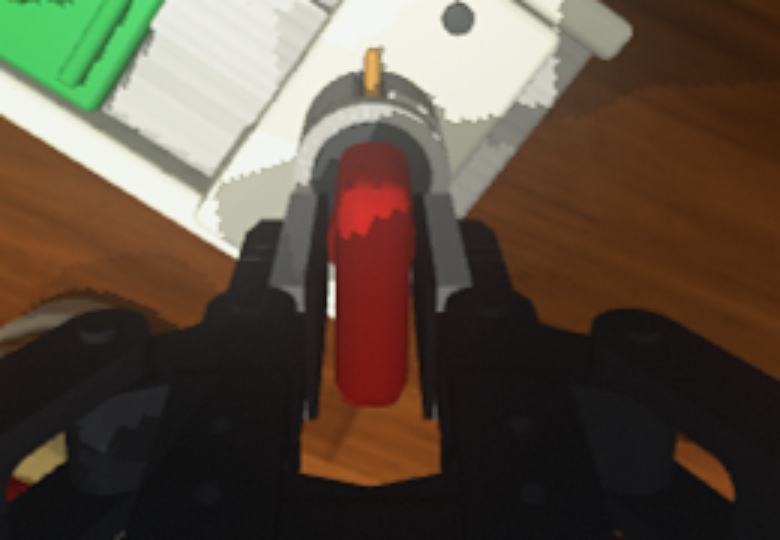

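```bash
python3 -m pendant '-0.5 0 0 0 0;-0.5 0 0 0 0;-0.5 0 0 -7 0;-0.5 0 0 -7 0;-0.6 0 0 -7 0;-0.6 0 0 -7 0;-0.65 0 0 -7 0;-0.65 0 0 -7 0'
```

```text
t: 3.5
ee_pos: [0.4975, 0.208, 0.1156]
eef_rot: [[-0.91, -0.414, 0.001], [-0.414, 0.91, 0.001], [-0.001, 0.001, -1.0]]
wrist_force: [-0.8, 1.7, 2.3]
finger_gap: 0.0152
grasp_force: 8.0
```

```bash
python3 -m pendant '-0.5 0 0 0 0;-0.5 0 0 -4 0;-0.5 0 0 -4 0;-0.6 0 0 -4 0;-0.65 0 0 -4 0;-0.65 0 0 -4 0;-0.65 0 0 -4 0'; python3 -m pendant '-0.68 0 0 0 0;-0.68 0 0 0 0;-0.68 0 0 0 0'
```

```text
t: 4.08
ee_pos: [0.4971, 0.2074, 0.1192]
eef_rot: [[-0.91, -0.414, -0.0], [-0.414, 0.91, -0.0], [0.0, -0.0, -1.0]]
wrist_force: [-0.5, -0.9, 0.2]
finger_gap: 0.0151
grasp_force: 0.0
t: 4.33
ee_pos: [0.4972, 0.2075, 0.1193]
eef_rot: [[-0.91, -0.414, -0.0], [-0.414, 0.91, -0.0], [0.0, -0.0, -1.0]]
wrist_force: [1.0, 0.2, -0.9]
finger_gap: 0.014
grasp_force: 0.0
```

Clear of the collar now; close gently.

```bash
python3 -m pendant '-0.70 0 0 0 0;-0.70 0 0 0 0';python3 -m pendant '-0.72 0 0 0 0;-0.72 0 0 0 0'; python3 -m pendant '-0.74 0 0 0 0;-0.74 0 0 0 0'
```

```text
t: 4.5
ee_pos: [0.4971, 0.2076, 0.1193]
eef_rot: [[-0.91, -0.414, -0.0], [-0.414, 0.91, 0.0], [0.0, 0.0, -1.0]]
wrist_force: [-0.0, 1.2, -0.2]
finger_gap: 0.0129
grasp_force: 0.4
t: 4.67
ee_pos: [0.497, 0.2078, 0.1193]
eef_rot: [[-0.91, -0.414, -0.0], [-0.414, 0.91, 0.001], [0.0, 0.001, -1.0]]
wrist_force: [-1.1, 1.8, -0.1]
finger_gap: 0.0121
grasp_force: 1.6
t: 4.83
ee_pos: [0.497, 0.2077, 0.1193]
eef_rot: [[-0.91, -0.414, -0.0], [-0.414, 0.91, 0.001], [0.0, 0.001, -1.0]]
wrist_force: [-1.6, 0.8, 0.7]
finger_gap: 0.0114
grasp_force: 20.1
```

```bash
python3 -m pendant '-0.82 0 0 0 0;-0.82 0 0 0 0;-0.82 0 0 0 0'; python3 -m pendant '-0.82 0 0 -1 0;-0.82 0 0 -2 0;-0.82 0 0 -3 0;-0.82 0 0 -4 0;-0.82 0 0 -4 0;-0.82 0 0 -4 0';  python3 -m pendant '-0.82 0 0 -1 0;-0.82 0 0 -2 0;-0.82 0 0 -3 0;-0.82 0 0 -4 0;-0.82 0 0 -4 0;-0.82 0 0 -4 0'
```

```text
t: 5.08
ee_pos: [0.497, 0.2077, 0.1195]
eef_rot: [[-0.91, -0.414, -0.0], [-0.414, 0.91, 0.001], [-0.0, 0.001, -1.0]]
wrist_force: [-1.6, 2.1, 1.8]
finger_gap: 0.0104
grasp_force: 59.6
t: 5.58
ee_pos: [0.4969, 0.2076, 0.123]
eef_rot: [[-0.91, -0.414, -0.001], [-0.414, 0.91, 0.0], [0.001, 0.0, -1.0]]
wrist_force: [-0.7, 4.9, -6.4]
finger_gap: 0.0108
grasp_force: 58.4
t: 6.08
ee_pos: [0.497, 0.2075, 0.1274]
eef_rot: [[-0.91, -0.414, -0.0], [-0.414, 0.91, 0.0], [0.0, 0.0, -1.0]]
wrist_force: [-2.1, 4.4, -6.9]
finger_gap: 0.0105
grasp_force: 58.5
```

```bash
python3 -m pendant '-0.82 0 0 -1 0;-0.82 0 0 -2 0;-0.82 0 0 -2 0' | grep -A2 -E "ee_pos|wrist"; for i in 1; do :; done; python3 -m pendant '-0.82 0 0 -1 0;-0.82 0 0 -2 0;-0.82 0 0 -2 0'| grep -E "ee_pos|wrist"; python3 -m pendant '-0.82 0 0 -1 0;-0.82 0 0 -1.5 0;-0.82 0 0 -1.5 0'| grep -E "ee_pos|wrist"
```

```text
ee_pos: [0.497, 0.2075, 0.1294]
eef_rot: [[-0.91, -0.414, -0.0], [-0.414, 0.91, 0.0], [0.0, 0.0, -1.0]]
wrist_force: [-1.2, 4.3, -7.8]
finger_gap: 0.0104
grasp_force: 58.5
ee_pos: [0.497, 0.2075, 0.1314]
wrist_force: [-1.5, 4.4, -7.3]
ee_pos: [0.497, 0.2075, 0.1328]
wrist_force: [-0.8, 5.1, -8.1]
```

```bash
python3 -m pendant '-0.82 0 0 -1 0;-0.82 0 0 -1.5 0;-0.82 0 0 -1.5 0' | grep -E "ee_pos|wrist";  python3 -m pendant '-0.82 0 0 -1 0;-0.82 0 0 -1.5 0;-0.82 0 0 -1.5 0'| grep -E "ee_pos|wrist"
```

```text
ee_pos: [0.497, 0.2075, 0.1342]
wrist_force: [-1.9, 4.7, -8.4]
ee_pos: [0.497, 0.2075, 0.1357]
wrist_force: [-2.1, 4.8, -8.8]
```

```bash
python3 -m pendant '-0.82 0 0 -1 0;-0.82 0 0 -1.5 0;-0.82 0 0 -1.5 0' | grep -E "ee_pos|wrist"
```

```text
ee_pos: [0.4968, 0.2074, 0.1362]
wrist_force: [0.5, 4.9, -14.7]
```

```bash
python3 -m pendant '-0.82 0 0 2.6 0;-0.82 0 0 2.6 0' | grep -E "ee_pos|wrist"; python3 -m pendant '-0.82 0 0 0 4;-0.82 0 0 0 8;-0.82 0 0 0 12;-0.82 0 0 0 12' ; python3 -c "
from h import *
s=env.sense();print(s['ft_torque'],s['eef_rot'].T@s['wrist_force'])"
```

```text
ee_pos: [0.497, 0.2075, 0.1342]
wrist_force: [-0.7, 4.5, -8.4]
t: 8.08
ee_pos: [0.497, 0.2072, 0.1345]
eef_rot: [[-0.977, -0.215, -0.0], [-0.215, 0.977, -0.001], [0.0, -0.0, -1.0]]
wrist_force: [0.1, 4.6, -8.7]
finger_gap: 0.0105
grasp_force: 59.3
[ 0.96307363  0.21023655 -0.0148792 ] [-1.09789488  4.44033432  8.68327365]
```

```bash
python3 -m pendant '-0.82 0 0 0 6;-0.82 0 0 0 12;-0.82 0 0 0 18;-0.82 0 0 0 18' | grep -E "ee_pos|wrist|rot"; python3 -m pendant '-0.82 0 0 0 6;-0.82 0 0 0 12;-0.82 0 0 0 18;-0.82 0 0 0 18'| grep -E "ee_pos|wrist|rot"
```

```text
ee_pos: [0.4971, 0.2069, 0.1346]
eef_rot: [[-0.995, 0.097, -0.0], [0.097, 0.995, -0.001], [0.0, -0.001, -1.0]]
wrist_force: [-0.9, 3.1, -9.2]
ee_pos: [0.4969, 0.2066, 0.1345]
eef_rot: [[-0.917, 0.398, -0.0], [0.398, 0.917, -0.002], [-0.0, -0.002, -1.0]]
wrist_force: [-1.1, 1.4, -8.0]
```

```bash
python3 -m pendant '-0.82 0 0 0 6;-0.82 0 0 0 12;-0.82 0 0 0 18;-0.82 0 0 0 21;-0.82 0 0 0 21' | grep -E "ee_pos|wrist|rot"; python3 -c "
from h import *
s=env.sense();print(s['ft_torque'],s['eef_rot'].T@s['wrist_force'])"
```

```text
ee_pos: [0.4967, 0.2064, 0.1344]
eef_rot: [[-0.715, 0.699, -0.001], [0.699, 0.715, -0.002], [-0.001, -0.002, -1.0]]
wrist_force: [-1.7, -0.2, -8.6]
[0.17656171 0.35312256 0.0119946 ] [ 1.10200196 -1.36456758  8.59053367]
```

```bash
python3 -m pendant '-0.82 0 0 1 0;-0.82 0 0 2 0;-0.82 0 0 3 0;-0.82 0 0 3 0' | grep -E "ee_pos|wrist"; python3 -m pendant '-0.82 0 0 0.8 0;-0.82 0 0 1.5 0;-0.82 0 0 1.5 0'| grep -E "ee_pos|wrist"
```

```text
ee_pos: [0.4968, 0.2066, 0.1313]
wrist_force: [-2.0, -2.6, -7.8]
ee_pos: [0.4968, 0.2067, 0.1299]
wrist_force: [-1.3, -3.4, -8.4]
```

```bash
python3 -m pendant '-0.82 0 0 0.8 0;-0.82 0 0 0.8 0' | grep -E "ee_pos|wrist"; python3 -m pendant '-0.82 0 0 0.8 0;-0.82 0 0 0.8 0'| grep -E "ee_pos|wrist"
```

```text
ee_pos: [0.4969, 0.2068, 0.1295]
wrist_force: [-3.2, -4.2, -4.6]
ee_pos: [0.4969, 0.2068, 0.1293]
wrist_force: [-3.9, -4.5, -1.8]
```

```bash
python3 -m pendant '-0.76 0 0 0.4 0;-0.74 0 0 0.4 0;-0.7 0 0 0.4 0;-0.6 0 0 0.4 0;-0.5 0 0 0.4 0;-0.5 0 0 0.4 0;-0.4 0 0 -20 0;-0.4 0 0 -50 0;-0.4 0 0 -75 0;-0.4 0 0 -75 0'; python3 - <<'E'
from tri import *
w=snap('wrist','w4')
E
```

```text
t: 10.92
ee_pos: [0.5017, 0.2097, 0.2099]
eef_rot: [[-0.713, 0.701, 0.012], [0.701, 0.713, 0.006], [-0.005, 0.012, -1.0]]
wrist_force: [1.2, 0.8, 1.5]
finger_gap: 0.0254
grasp_force: 0.0
```

View pics/w4.png

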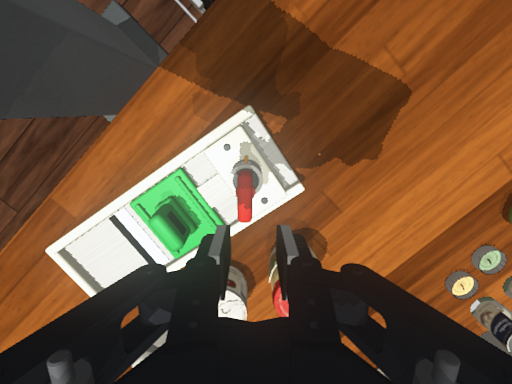

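```bash
python3 - <<'E'
from tri import *
w=np.load('pics/w4.npz');b=snap('scene','s4');s=env.sense()
def bb(c,r):
    m=redmask(c);k=np.zeros_like(m);k[r[1]:r[3],r[0]:r[2]]=1;ys,xs=np.where(m&k);return [xs.min(),ys.min(),xs.max()+1,ys.max()+1]
ew=bb(w,(225,150,270,235));eb=bb(b,(195,225,240,275));print(ew,eb)
print(fit([(w,ew),(b,eb)],None,-.79))
# grip top pix guess in wrist pic
print(ray(w,170,215,.089))
print(s['eef_rot'].T@(np.array([.479,.106,.12])-s['ee_pos'])*1000, s['qpos'])
print(proj(w,(.479,.106,.089)))
cv2.imwrite('pics/mix.png',np.hstack([cv2.resize(w['img'][120:280,110:310],None,fx=2,fy=2),cv2.resize(b['img'][200:320,170:270],None,fx=2.667,fy=2.667)[:320]])[:,:,::-1])
E
```

```text
[np.int64(236), np.int64(188), np.int64(254), np.int64(222)] [np.int64(210), np.int64(239), np.int64(219), np.int64(265)]
(array([ 0.51776616,  0.18655174,  0.07652512, -0.6692727 ]), array([ 2. , -4.1,  0.3,  6.4,  2.3,  1.8,  1.9,  2.7]))
[0.46738834 0.12775567 0.089     ]
[-57.33491515 -87.87197328  85.25402236] [ 3.95552462e-01  2.94845579e-01 -1.57050333e-01  1.11277626e+00
  4.02007145e-04  1.17271430e+00]
[164.72921678 236.28358313]
```

View pics/mix.png

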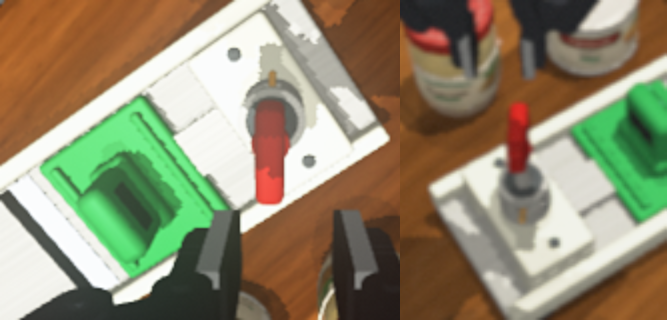

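```bash
python3 -m pendant '0.1 -57 -88 30 -34;0.1 -57 -88 50 -34;0.1 -57 -88 80 -34;0.1 -57 -88 80 -34;0.1 -57 -88 80 -34;0.1 -57 -88 80 -34;0.1 -57 -88 80 -34;0.1 -57 -88 80 -34'; python3 - <<'E'
from tri import *
w=snap('wrist','w5');s=env.sense()
print(s['ee_pos'],proj(w,s['ee_pos']*[1,1,0]+[0,0,.089]),np.degrees(np.arctan2(s['eef_rot'][1,1],s['eef_rot'][0,1])))
E
```

```text
t: 11.68
ee_pos: [0.4767, 0.1052, 0.1237]
eef_rot: [[-0.983, 0.185, 0.001], [0.185, 0.983, 0.0], [-0.001, 0.001, -1.0]]
wrist_force: [0.3, 0.1, 0.2]
finger_gap: 0.0471
grasp_force: 0.0
[0.47685136 0.10534329 0.12397793] [253.79520401 216.08327955] 79.39960684855929
```

View pics/w5.png

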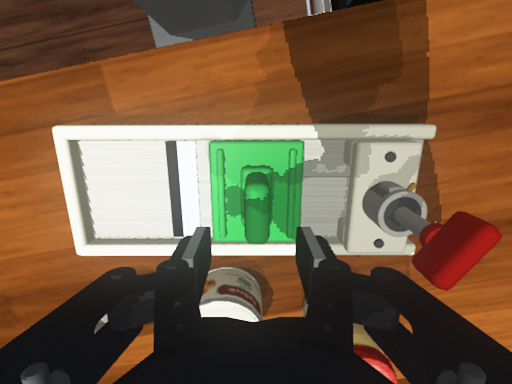

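```bash
python3 -m pendant '0.1 3 0 33 0;0.1 3 0 66 0;0.1 3 0 66 0;-0.2 3 0 66 0;-0.45 3 0 66 0;-0.58 3 0 66 0;-0.6 3 0 66 0;-0.6 3 0 66 0'; python3 -m pendant '-0.6 0 -8 0 0;-0.6 0 -16 0 0;-0.6 0 -24 0 0;-0.6 0 -32 0 0;-0.6 0 -40 0 0;-0.6 0 -40 0 0'
```

```text
t: 12.4
ee_pos: [0.4747, 0.1061, 0.0594]
eef_rot: [[-0.983, 0.183, 0.003], [0.183, 0.983, 0.002], [-0.003, 0.002, -1.0]]
wrist_force: [-0.4, 1.9, 5.9]
finger_gap: 0.0179
grasp_force: 26.1
t: 12.9
ee_pos: [0.4671, 0.065, 0.0594]
eef_rot: [[-0.983, 0.184, 0.003], [0.184, 0.983, -0.001], [-0.004, -0.0, -1.0]]
wrist_force: [-0.7, -0.8, 8.2]
finger_gap: 0.0173
grasp_force: 26.4
```

```bash
python3 -m pendant '-0.6 0 -10 0 0;-0.6 0 -20 0 0;-0.6 0 -30 0 0;-0.6 0 -40 0 0;-0.6 0 -50 0 0;-0.6 0 -58 0 0;-0.6 0 -62 0 0;-0.6 0 -62 0 0'; python3 -m pendant '-0.6 0 -2 0 0;-0.6 0 -4 0 0;-0.6 0 -6 0 0;-0.6 0 -6 0 0'
```

```text
t: 13.57
ee_pos: [0.4558, 0.0041, 0.0594]
eef_rot: [[-0.983, 0.184, 0.003], [0.184, 0.983, -0.001], [-0.004, -0.0, -1.0]]
wrist_force: [-1.1, -0.2, 7.3]
finger_gap: 0.0179
grasp_force: 26.4
t: 13.9
ee_pos: [0.4553, 0.0011, 0.0594]
eef_rot: [[-0.983, 0.182, 0.004], [0.182, 0.983, 0.005], [-0.003, 0.006, -1.0]]
wrist_force: [-0.4, 8.1, 7.5]
finger_gap: 0.0177
grasp_force: 26.3
```

```bash
python3 -m pendant '-0.6 0 -2 0 0;-0.6 0 -4 0 0;-0.6 0 -4 0 0'; python3 -m pendant '-0.55 0 3 0 0;-0.3 0 6 0 0;-0.1 0 6 0 0;-0.1 0 6 0 0;0 0 6 -20 0;0 0 6 -60 0;0 0 6 -100 0;0 0 6 -120 0;0 0 6 -120 0'; python3 - <<'E'
from tri import *
w=snap('wrist','w6');b=snap('scene','s6')
cv2.imwrite('pics/mix2.png',np.hstack([w['img'],b['img'][:,120:400]])[:,:,::-1])
E
```

```text
t: 14.15
ee_pos: [0.4553, 0.0009, 0.0594]
eef_rot: [[-0.984, 0.18, 0.005], [0.18, 0.983, 0.014], [-0.003, 0.015, -1.0]]
wrist_force: [0.8, 20.2, 4.7]
finger_gap: 0.0175
grasp_force: 29.7
t: 14.9
ee_pos: [0.4572, 0.0005, 0.1825]
eef_rot: [[-0.983, 0.184, 0.009], [0.184, 0.983, -0.001], [-0.009, 0.001, -1.0]]
wrist_force: [1.2, -0.1, 0.3]
finger_gap: 0.0427
grasp_force: 0.0
```

View pics/mix2.png

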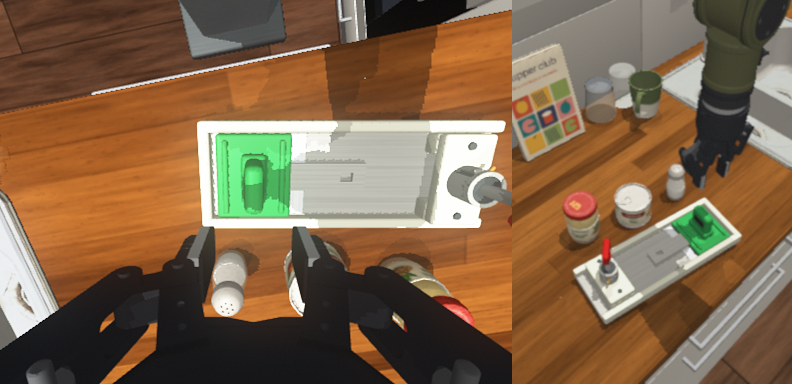

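The carriage sits against the far end (wrist view, grip at about 253,185), the plunger is up and turned (scene view, 606,255), and the arm is clear of everything.

```bash
python3 -m pendant '0 0 0 0 0;0 0 0 0 0;0 0 0 0 0' | head -1; python3 -c "
from plant import env
print(env.hand_in())"
```

```text
t: 15.25
the job is handed in; nothing more can be done
None
```

I handed the job in at 15 s; the hand-in call gave no verdict, but the last pictures show the plunger turned and staying up by itself, the carriage against the far stop, and the jar, tin and salt shaker standing untouched.

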